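# Plug the spare relay into the sealer's sloped control cabinet

## Robot

A 7-joint arm with a two-finger parallel gripper is mounted at the origin on a cart in front of the work surface, level with it; the furniture and walls round the work are solid. World frame = base frame: x ahead of the robot, y to its left, z up, the work surface at z = 0. Lengths are in m, angles in rad, forces in N, time in s.
With the tool pointing down it reaches from about 0.425 to 0.875 m from the base axis. Payload 8.4 kg.
Tool frame: the origin (TCP) lies midway between the tips of the shut fingers; the grasp point (between the pads) lies 19 mm behind it; z points along the fingers, y is the line along which they close (so a half turn about z gives the same grasp; the last joint's range is limited). The gripper opens to 85 mm and grips with 20 to 120 N. Pads are 22 mm wide; open, the fingers measure 114 mm over their backs; the gripper's body (76 mm by 85 mm) begins 54 mm behind the grasp point. The pads swing forward as they close: fully open they stand 13 mm farther back than shut.
Start: joints at [-1.35, 0.333, 0.04, 1.465, -0.013, 1.343, -0.059], TCP at [0.204, 0.617, 0.231] pointing down, gripper open.
Joint ranges: [-2.58, 2.58], [-0.38, 2.09], [-1.3, 1.39], [0.25, 2.4], [-1.5, 4.64], [0.08, 2.09], [-2.65, 2.65]. Speed limits (rad/s): [2.22, 2.22, 2.79, 2.79, 3.14, 3.14, 3.14].

## Interface

Orientations are given as a unit quaternion [w, x, y, z].
In Python, from workcell import * gives the robot as it stands.
- The arm moves only by the tool arm_command, never from a script. Its argument "commands" is a list of rows, each a list of 3 entries, a list of its own where there are three numbers: the shift along the tool's x, y, z as a fraction of full scale, then the turn, a rotation vector about the tool's x, y, z as a fraction of full scale, then the opening, from 0 (shut) to 1 (fully open). A call has 1 to 10 rows; each row shifts and turns the commanded pose from where the row before left it, along the tool's axes as they then stand; what a row does not reach is not made up. Full scale, the value 1, is 2.5 cm for a shift and 0.12 rad for a turn. A row lasts 1/8 s, in which the tool goes at most 62.5 mm and 10.7 degrees, less where a joint would pass 70% of its speed; a pose out of reach is approached as far as the arm can. A call with a number of a shift or a turn outside -1 to 1 is refused whole. A call with a gripper value outside its range is refused whole. The fingers move at their own pace and stop on an object; "squeeze" is the grip in N (left out, the last holds). Time passes only in rows, so rows that do not move let the fingers close. It gives the time, the measured TCP pose, the force, the opening and the grip force at its end, in the units of the state.
- observe(): the state, without advancing time (a new reading comes with each control period).
- grab_frame(name): name is "scene" or "top" or "wrist"; returns (picture, depth): 480x640x3 uint8, red, green, blue; 480x640 float32, m along the optical axis (not along the pixel's ray), 0 where there is no reading.
- get_calibration(name): a dict with "fovy" (degrees; the focal length in pixels is half the picture's height over the tangent of half this angle, whatever the lens; pixels are square), "cx", "cy" (the principal point, pixels), "k1" (the pictures are not rectified: a ray, as slopes to the right and down, at radius r is drawn at 1 + k1 r^2 times it, then the intrinsics apply), "rvec" (rotation vector, rad) and "tvec" (3), from world to camera coordinates, as OpenCV has them. Camera axes: x right, y down, z forward; pixel columns grow to the right and rows downward; lengths in m; the calibration is good to about 2 mm. A picture is of the moment at which its call begins: read the wrist's pose just before it. get_calibration takes no time and is no camera call; for the wrist camera it gives the pose at the moment of the call.
- sign_off(): hands the job in; it is judged then, once.
The state is a dict: "t": time; "joints": joint angles; "qvel": joint speeds; "joint_efforts": joint torques, N m; "tool_pos": TCP position; "orientation": TCP orientation; "contact_force": force on the tool from outside, world axes, zero at the start; "ft_torque": the same for the moment, N m; "grip_width": finger opening in m; "finger_force": force on a finger pad.
Only numpy, scipy, OpenCV 4.12 (cv2) and the standard library are available. Lean on these libraries where they do the work, as an engineer would, in place of code of your own. Each camera call takes 0.05 s, during which the arm holds its last target. There are 200 camera calls.

## Task

Swing the door of the small sloped control cabinet wide open and leave it standing open, then take the spare plug-in relay out of its storage block and plug it straight into the socket inside the cabinet, fully home. The socket floats several millimetres sideways on its rails, so feel for it and do not force the relay; leave the jar, the timer and the sealing die where they are.

Things in the scene. Friction and masses are not known exactly. Their poses are not given: they have to be found in the camera images.
- cabinet: Steel foot of the small grey control cabinet, fixed to the worktop. Origin on the worktop under the middle of the cabinet; x points to the cabinet's back, y to its left, z up. On it sits an open-fronted box sloping 35 degrees, its mouth facing up and towards the front (-x), closed by a door.
- seat: Box of the cabinet, outside 170 (x) x 190 (y) mm, fixed to the foot. Origin: middle of the socket's travel, level with the socket's top face. z is the plug-in axis out of the box (35 degrees from vertical, towards the cabinet's front), x points up the slope, y across. 4 mm walls reach 50 mm above this level; the inner panel lies 20 mm below it.
- socket_mid (a point): Fixed point, same as the seat's origin. The black socket block, 60 (x) x 48 (y) x 20 mm, floats along y only: its centre stands up to 8 mm either way of this point (not reported), held by about 6 N of friction. Its two rectangular holes (in the seat's axes): 18 x 18 mm at x = -10 mm and 10 (x) x 14 (y) mm at x = +11 mm, both 16 mm deep, 1 mm chamfers.
- door (a joint): Door angle in rad: 0 shut on the box's rim, grows as the free (lower) edge swings up, to 2.1 at most. It may start slightly ajar. A stiff hinge (about 0.32 N m) holds the 0.2 kg door wherever it is left. The door is a 174 (from hinge to free edge) x 190 x 4 mm plate.
- door_hinge (a point): Point on the hinge axis, in the middle of the upper edge of the box; the axis runs along the seat's y.
- door_handle (a point): Middle of the door's handle bar (moves with the door): a round steel bar, 10 mm thick and 90 mm long, parallel to the hinge axis, 145 mm from it along the door, centre 33 mm above the door's outer face, on a post at each end.
- relay: Plug-in relay: white block with black skirt, 46 (x) x 34 (y) x 44 mm high. Origin: centre of its underside, the shoulder that comes to rest flush on the socket; z up. Below, two 14 mm long steel prongs: 16 x 16 mm at x = -10 mm, 8 (x) x 12 (y) mm at x = +11 mm. On top at the narrow-prong end (+x) a black tab 8 x 20 mm, 4 mm high. Plugged in, its axes match the seat's.
- stand: Grey storage block, 80 (x) x 64 (y) x 22 mm, fixed; origin at the centre of its underside. The relay stands upright in its loose pockets, shoulder on the block's top, axes alike.
- jar: Jar with white lid, 52 mm across, 72 mm high; origin at the centre of its underside. Leave alone.
- timer: Small white bench timer, 58 x 58 x 20 mm; origin at the centre of its underside. Leave alone.
- die: Flat sealing die, 98 x 62 x 22 mm, with ring outlines on top; origin at the centre of its underside. Leave alone.

How it is judged:
By the outcome, as a careful person would: the job done as asked, in the order asked, and still so for the second after the job is handed in, with the robot touching nothing.
It also fails if it takes over 61 s, if anything falls off the work surface, if the arm or the gripper's body presses on something with over 40 N, if the wrist force passes 120 N, or if a joint passes its speed limit or range.

## Working session

There is one attempt and no reset: what is moved stays moved. The work goes in short steps, Python scripts to look and compute and a tool call to move; the robot and the scene stay as the last step left them, time stands still between calls to the robot, and variables do not carry over. Pictures are saved under pics/ and viewed, at most 11 in all, crops included, and the job is handed in when it is done.

Besides the shell and the picture viewer there is one more tool, called after "Call:" as name([rows], argument=value, ...), one row to a line, values as JSON. arm_command: Moves the arm, as the interface text tells. Its arguments: {"type":"object","properties":{"commands":{"type":"array","items":{"type":"array"}},"squeeze":{"type":"number"}},"required":["commands"]}

```bash
mkdir -p pics
cat > h.py <<'E'
from workcell import *
import numpy as np, cv2
from scipy.spatial.transform import Rotation as R
def K(c):
    f=240/np.tan(np.radians(c['fovy'])/2)
    return np.array([[f,0,c['cx']],[0,f,c['cy']],[0,0,1.]]),np.array([c['k1'],0,0,0,0.])
def grab(n):
    c=get_calibration(n); im,d=grab_frame(n)
    np.savez('%s.npz'%n,im=im,d=d,**{k:np.array(v) for k,v in c.items()}); return im,d,c
def load(n):
    z=np.load('%s.npz'%n); return z['im'],z['d'],{k:(z[k] if z[k].ndim else float(z[k])) for k in z if k not in('im','d')}
def cloud(d,c):
    k,dist=K(c); v,u=np.mgrid[0:480,0:640]
    p=cv2.undistortPoints(np.stack([u,v],-1).reshape(-1,1,2).astype(float),k,dist).reshape(480,640,2)
    P=np.dstack([p[...,0]*d,p[...,1]*d,d]); Rm=cv2.Rodrigues(np.array(c['rvec'],float))[0]
    W=(P-np.array(c['tvec']).ravel())@Rm; W[d<=0]=np.nan; return W
def proj(X,c):
    k,dist=K(c); return cv2.projectPoints(np.array(X,float).reshape(-1,1,3),np.array(c['rvec'],float),np.array(c['tvec'],float),k,dist)[0].reshape(-1,2)
def q(o): return R.from_quat(np.r_[o[1:],o[0]])
E
python3 - <<'E'
from h import *
s=observe(); print(s)
for n in('scene','top'):
    im,d,c=grab(n); cv2.imwrite('pics/%s1.png'%n,im[...,::-1]); print(n,(d>0).mean())
E
```

```text
{'t': 0.0, 'joints': array([-1.35022964,  0.33389457,  0.03987613,  1.46624093, -0.01338338,
        1.34330883, -0.05852431]), 'qvel': array([ 0.00076464,  0.00039868, -0.0004086 , -0.00036906, -0.00103163,
       -0.00016717, -0.00219564]), 'joint_efforts': array([-1.56842734e-04, -6.58563566e+01,  1.36549450e+00, -4.05544853e+01,
        1.69308716e-02,  1.27562115e-02, -1.44110345e-05]), 'tool_pos': array([0.20421792, 0.6166177 , 0.23044671]), 'orientation': array([-6.45364081e-05,  1.59222523e-01,  9.87242401e-01, -7.90335198e-04]), 'contact_force': array([-0.0813051 ,  0.75390592,  0.05359087]), 'ft_torque': array([5.29646089e-02, 9.34409286e-05, 4.01967899e-02]), 'finger_force': 0.0, 'grip_width': 0.08499800018506418}
scene 0.995947265625
top 0.9960904947916667
```

View pics/scene1.png

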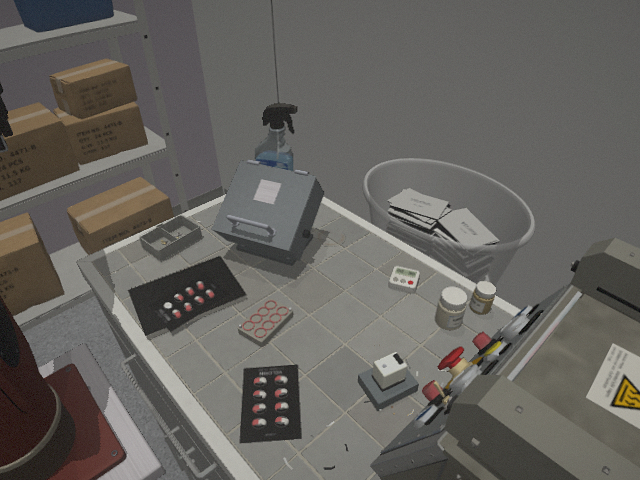

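View pics/top1.png

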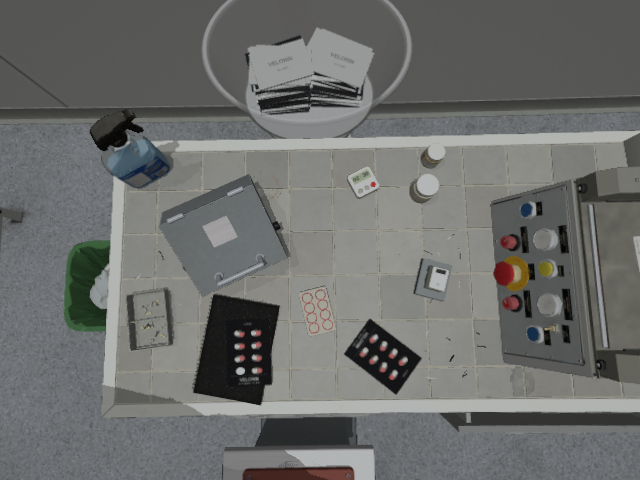

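The scene shows the cabinet (door near shut, handle at about (250,226)), the relay in its stand at (390,372), and the die, timer and jars. The top view shows the cabinet at (225,235), its handle at (243,268), and the relay at (437,277) with its black tab up and to the right.

Run:
```python
from h import *
im,d,c=load('top'); W=cloud(d,c)
for n,(u,v) in dict(mat=(330,350),cab1=(170,225),cab2=(245,180),cab3=(285,255),cab4=(207,293),h1=(220,280),h2=(265,258),relay=(437,277),stand=(420,290),hinge1=(176,217),hinge2=(237,190),timer=(363,182),jar=(425,188),die=(318,310)).items(): print(n,W[v,u].round(4))
z=cv2.resize(im[230:320,395:480],None,fx=6,fy=6,interpolation=cv2.INTER_CUBIC)
z2=cv2.resize(im[165:305,150:300],None,fx=4,fy=4,interpolation=cv2.INTER_CUBIC)
cv2.imwrite('pics/t_relay.png',z[...,::-1]);cv2.imwrite('pics/t_cab.png',z2[...,::-1])
# door plane
m=np.zeros((480,640),np.uint8); cv2.fillPoly(m,[np.array([[175,225],[235,195],[270,240],[215,265]])],1)
P=W[m>0];P=P[~np.isnan(P[:,0])]
for _ in range(4):
    o=P.mean(0);n=np.linalg.svd(P-o,full_matrices=False)[2][2]; n*=np.sign(n[2]); r=(P-o)@n; P=P[abs(r)<.003]
print('door n',n,o,r.std(),np.degrees(np.arccos(n[2])),np.degrees(np.arctan2(n[1],n[0])))
```

```text
mat [ 0.3512 -0.074  -0.0011]
cab1 [0.6024 0.2203 0.1864]
cab2 [0.696  0.0891 0.1474]
cab3 [0.5517 0.0156 0.0958]
cab4 [0.478  0.1745 0.089 ]
h1 [0.5018 0.1382 0.1358]
h2 [0.5458 0.0556 0.102 ]
relay [ 0.5033 -0.298   0.0652]
stand [ 0.4776 -0.2706  0.025 ]
hinge1 [0.6161 0.2077 0.1924]
hinge2 [0.665  0.0964 0.192 ]
timer [ 0.7213 -0.1558  0.019 ]
jar [ 0.6919 -0.2814  0.071 ]
die [ 0.4381 -0.0493  0.0179]
door n [-0.52686599 -0.23143313  0.81783307] [0.59456137 0.12851785 0.15186703] 0.0012732268001582033 35.131539599040394 -156.2858573749679
```

View pics/t_relay.png

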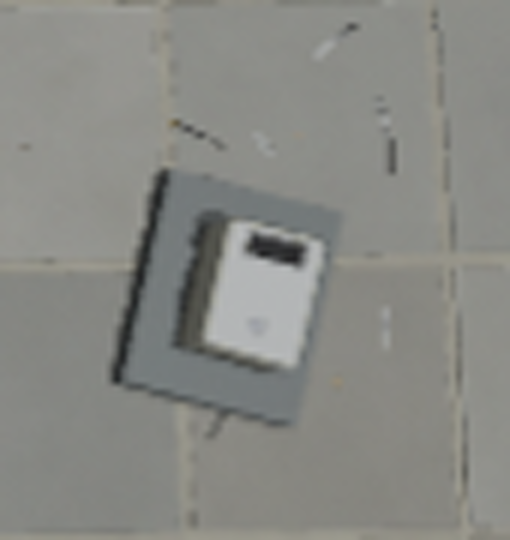

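View pics/t_cab.png

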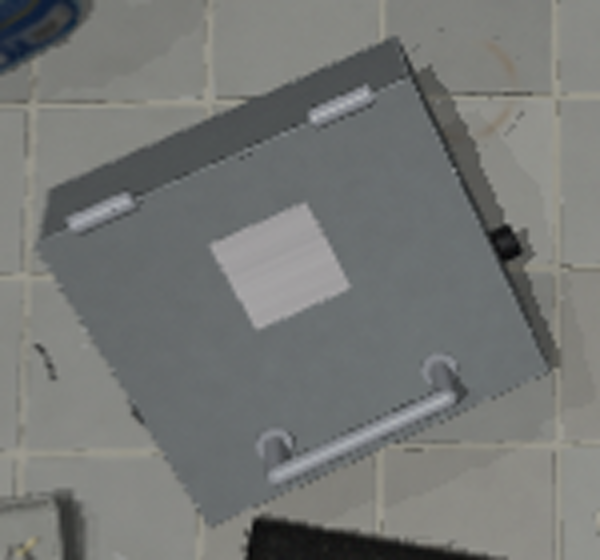

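```bash
cat >> h.py <<'E'
def ray(px,c,n,p0):
    k,dist=K(c); r=cv2.undistortPoints(np.array(px,float).reshape(-1,1,2),k,dist).reshape(-1,2)
    Rm=cv2.Rodrigues(np.array(c['rvec'],float))[0]; C=-Rm.T@np.array(c['tvec']).ravel()
    D=np.c_[r,np.ones(len(r))]@Rm; n=np.array(n,float); s=((np.array(p0)-C)@n)/(D@n); return C+D*s[:,None]
E
python3 - <<'E'
from h import *
im,d,c=load('top')
rc=np.array([(235,218),(325,238),(297,368),(205,348)])/6-.5+[395,230]
P=ray(rc,c,[0,0,1],[0,0,.066]); e=np.roll(P,-1,0)-P
print('relay',P.mean(0),np.linalg.norm(e,axis=1),np.degrees(np.arctan2(*(P[0]+P[1]-P[2]-P[3])[[1,0]])))
sc=np.array([(163,168),(345,212),(293,427),(115,380)])/6-.5+[395,230]
P=ray(sc,c,[0,0,1],[0,0,.022]); e=np.roll(P,-1,0)-P
print('stand',P.mean(0),np.linalg.norm(e,axis=1),np.degrees(np.arctan2(*(P[0]+P[1]-P[2]-P[3])[[1,0]])))
n=np.array([-.5269,-.2314,.8178]);n/=np.linalg.norm(n);p0=[.59456,.12852,.15187]
dc=np.array([(40,246),(412,78),(553,370),(212,525)])/4-.5+[150,165]
P=ray(dc,c,n,p0); e=np.roll(P,-1,0)-P
print('door',P,np.linalg.norm(e,axis=1),[np.degrees(np.arctan2(v[1],v[0])) for v in (P[0]-P[1],P[3]-P[2])])
hc=np.array([(275,477),(455,397)])/4-.5+[150,165]
H=ray(hc,c,n,np.array(p0)+.033*n); print('handle',H,H.mean(0),np.linalg.norm(H[0]-H[1]))
W=cloud(d,c)
for t in np.linspace(0.1,.9,5):
    u,v=(hc[0]+t*(hc[1]-hc[0])).round().astype(int); print(W[v,u], (W[v,u]-p0)@n)
print(observe()['tool_pos'], q(observe()['orientation']).as_matrix())
E
```

```text
relay [ 0.50058343 -0.3012559   0.066     ] [0.03148398 0.04618097 0.03194503 0.0464414 ] -15.656665378638673
stand [ 0.50125307 -0.29981081  0.022     ] [0.06715416 0.08040203 0.0652597  0.07929557] -16.154505269431045
door [[0.60072864 0.23924495 0.18717449]
 [0.67700144 0.06828652 0.18794284]
 [0.54820224 0.01055291 0.08862289]
 [0.47269242 0.18352773 0.08891666]] [0.18720287 0.17258868 0.18873819 0.1707404 ] [np.float64(114.04395276581977), np.float64(113.58302685764694)]
handle [[0.49476502 0.14237164 0.131844  ]
 [0.53195919 0.05543723 0.13120936]] [0.5133621  0.09890444 0.13152668] 0.09455897846560858
[0.49777286 0.1321526  0.13687849] 0.03789714113740504
[0.50517454 0.11514809 0.13576962] 0.03702519245379199
[0.5124643  0.09755116 0.13746976] 0.038646547128554615
[0.51989219 0.08032502 0.13689232] 0.038246682648773206
[0.52743688 0.06318348 0.1351414 ] 0.0368060123431478
[0.204247   0.61665471 0.23051261] [[-9.49285954e-01  3.14413834e-01 -3.45392054e-04]
 [ 3.14414005e-01  9.49284943e-01 -1.38934907e-03]
 [-1.08955092e-04 -1.42748565e-03 -9.99998975e-01]]
```

```bash
cat >> h.py <<'E'
A=np.radians(23.75)
def ori(phi,a=A):
    xc=np.array([np.cos(a),np.sin(a),0]);zc=np.array([0,0,1.]);f=np.radians(phi)
    y=np.cos(f)*xc+np.sin(f)*zc; z=np.sin(f)*xc-np.cos(f)*zc
    return R.from_matrix(np.c_[np.cross(y,z),y,z])
def plan(p1,R1,N=None,p0=None,R0=None,show=True):
    s=observe(); p0=s['tool_pos'] if p0 is None else p0; R0=q(s['orientation']) if R0 is None else R0
    rv=(R0.inv()*R1).as_rotvec(); n0=max(np.abs(rv).max()/.12,np.linalg.norm(np.array(p1)-p0)/.025)
    N=N or int(np.ceil(n0*1.02)); st=R.from_rotvec(rv/N); M=np.zeros((3,3));r=R0
    for i in range(N): M+=r.as_matrix(); r=r*st
    sh=np.linalg.solve(M,np.array(p1)-p0)
    if show: print('N',N,'shift',(sh/.025).round(3),'turn',(rv/N/.12).round(3))
    return N,sh,rv/N
E
python3 - <<'E'
from h import *
H=np.array([.5134,.0989,.1315]); O=ori(25); z=O.as_matrix()[:,2]
pre=H+z*(.017-.10); print(pre)
plan(pre,O); plan(pre,O,30)
E
```

```text
[0.48129333 0.08477273 0.20672355]
N 25 shift [-0.918 -0.365 -0.009] turn [-0.137 -0.061  0.274]
N 30 shift [-0.766 -0.302 -0.007] turn [-0.114 -0.05   0.229]
```

Call:
arm_command([
  [[-0.77,-0.3,-0.1],[-0.114,-0.05,0.229],0.4],
  [[-0.77,-0.3,-0.1],[-0.114,-0.05,0.229],0.4],
  [[-0.77,-0.3,-0.1],[-0.114,-0.05,0.229],0.4],
  [[-0.77,-0.3,-0.1],[-0.114,-0.05,0.229],0.4],
  [[-0.77,-0.3,-0.1],[-0.114,-0.05,0.229],0.4],
  [[-0.77,-0.3,0],[-0.114,-0.05,0.229],0.4],
  [[-0.77,-0.3,0],[-0.114,-0.05,0.229],0.4],
  [[-0.77,-0.3,0],[-0.114,-0.05,0.229],0.4],
  [[-0.77,-0.3,0],[-0.114,-0.05,0.229],0.4],
  [[-0.77,-0.3,0],[-0.114,-0.05,0.229],0.4],
], squeeze=40)

```text
t: 1.35
tool_pos: [0.3461, 0.4658, 0.2431]
orientation: [0.041, 0.293, 0.953, 0.063]
contact_force: [1.2, -0.1, 0.5]
grip_width: 0.0344
finger_force: 0.0
```

Run:
```python
from h import *
s=observe();print(s['t'],s['tool_pos'],s['joints'].round(2),s['grip_width'])
H=np.array([.5134,.0989,.1315]); O=ori(25); z=O.as_matrix()[:,2]
plan(H+z*(.017-.10),O,19)
```

```text
1.35 [0.34613756 0.46577038 0.24314829] [-1.2   0.08  0.17  1.76  0.04  1.17 -0.07] 0.03438210304940625
N 19 shift [-0.801 -0.326  0.014] turn [-0.12  -0.053  0.24 ]
```

Call:
arm_command([
  [[-0.8,-0.33,0],[-0.12,-0.053,0.24],0.4],
  [[-0.8,-0.33,0],[-0.12,-0.053,0.24],0.4],
  [[-0.8,-0.33,0],[-0.12,-0.053,0.24],0.4],
  [[-0.8,-0.33,0],[-0.12,-0.053,0.24],0.4],
  [[-0.8,-0.33,0],[-0.12,-0.053,0.24],0.4],
  [[-0.8,-0.33,0],[-0.12,-0.053,0.24],0.4],
  [[-0.8,-0.33,0],[-0.12,-0.053,0.24],0.4],
  [[-0.8,-0.33,0],[-0.12,-0.053,0.24],0.4],
  [[-0.8,-0.33,0],[-0.12,-0.053,0.24],0.4],
  [[-0.8,-0.33,0],[-0.12,-0.053,0.24],0.4],
])

```text
t: 2.6
tool_pos: [0.4411, 0.2723, 0.2343]
orientation: [0.082, 0.425, 0.892, 0.127]
contact_force: [1.0, -0.4, -0.3]
grip_width: 0.0341
finger_force: 0.0
```

Call:
arm_command([
  [[-0.8,-0.33,0],[-0.12,-0.053,0.24],0.4],
  [[-0.8,-0.33,0],[-0.12,-0.053,0.24],0.4],
  [[-0.8,-0.33,0],[-0.12,-0.053,0.24],0.4],
  [[-0.8,-0.33,0],[-0.12,-0.053,0.24],0.4],
  [[-0.8,-0.33,0],[-0.12,-0.053,0.24],0.4],
  [[-0.8,-0.33,0],[-0.12,-0.053,0.24],0.4],
])

```text
t: 3.35
tool_pos: [0.4709, 0.1468, 0.2215]
orientation: [0.106, 0.499, 0.844, 0.164]
contact_force: [-0.2, -0.3, -0.2]
grip_width: 0.0344
finger_force: 0.0
```

Run:
```python
from h import *
s=observe();print(s['t'],s['tool_pos'],s['joints'].round(2),s['grip_width'])
H=np.array([.5134,.0989,.1315]); O=ori(25); z=O.as_matrix()[:,2]
plan(H+z*(.017-.10),O)
```

```text
3.35 [0.4708742  0.14680395 0.22154044] [-0.88 -0.33  0.43  2.17  0.17  0.88 -0.03] 0.03438011573453044
N 3 shift [-0.798 -0.313  0.089] turn [-0.119 -0.056  0.236]
```

Call:
arm_command([
  [[-0.8,-0.31,0.09],[-0.12,-0.056,0.236],0.4],
  [[-0.8,-0.31,0.09],[-0.12,-0.056,0.236],0.4],
  [[-0.8,-0.31,0.09],[-0.12,-0.056,0.236],0.4],
  [[0,0,0],[0,0,0],0.4],
])

```text
t: 3.85
tool_pos: [0.4814, 0.0842, 0.2063]
orientation: [0.118, 0.534, 0.817, 0.181]
contact_force: [0.1, 0.4, -0.1]
grip_width: 0.0341
finger_force: 0.0
```

Run:
```python
from h import *
s=observe();print(s['t'],s['tool_pos'],s['joints'].round(2),s['grip_width'])
H=np.array([.5134,.0989,.1315]); O=ori(25); z=O.as_matrix()[:,2]
plan(H+z*(.017-.10),O,1)
plan(H+z*(.017),O)
im,d,c=grab('wrist'); cv2.imwrite('pics/w1.png',im[...,::-1]); print(proj([H,[.4948,.1424,.1318],[.532,.0554,.1312]],c))
```

```text
3.85 [0.48137339 0.08418581 0.20632129] [-0.77 -0.36  0.47  2.23  0.15  0.8   0.04] 0.03405734237316283
N 1 shift [ 0.023  0.013 -0.012] turn [-0.009  0.006 -0.011]
N 5 shift [0.005 0.003 0.798] turn [-0.002  0.001 -0.002]
[[315.18966553 255.0029431 ]
 [316.11025351 176.1672329 ]
 [314.38028437 324.17039863]]
```

View pics/w1.png

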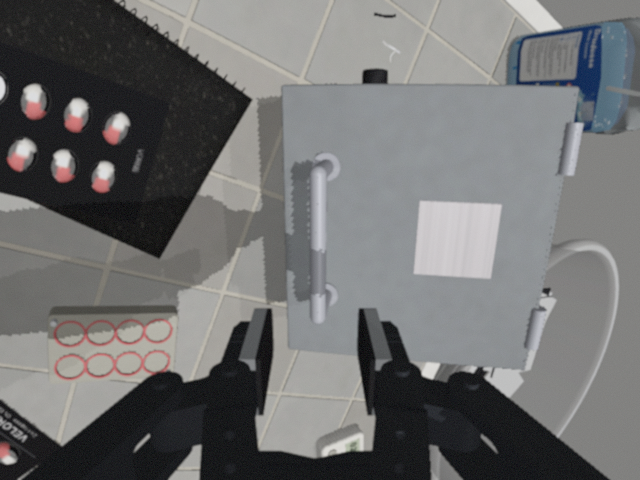

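Wrist view: the handle bar runs from (319,165) to (319,320), centred between the fingers to within a few mm (predicted column 315).

Call:
arm_command([
  [[0.02,0.06,0.8],[0,0,0],0.4],
  [[0,0.05,0.8],[0,0,0],0.4],
  [[0,0,0.8],[0,0,0],0.4],
  [[0,0,0.8],[0,0,0],0.4],
  [[0,0,0.75],[0,0,0],0.4],
  [[0,0,0],[0,0,0],0.4],
])

```text
t: 4.65
tool_pos: [0.5212, 0.105, 0.1175]
orientation: [0.118, 0.532, 0.819, 0.18]
contact_force: [0.0, -0.7, -0.2]
grip_width: 0.0344
finger_force: 0.0
```

Call:
arm_command([
  [[0,0,0],[0,0,0],0],
  [[0,0,0],[0,0,0],0],
  [[0,0,0],[0,0,0],0],
], squeeze=30)

```text
t: 5.03
tool_pos: [0.5196, 0.1038, 0.1178]
orientation: [0.117, 0.533, 0.819, 0.18]
contact_force: [-7.1, -2.9, 0.1]
grip_width: 0.009
finger_force: 29.2
```

Run:
```python
from h import *
s=observe();print(s['t'],s['tool_pos'],s['joints'].round(2),s['grip_width'],s['contact_force'],s['finger_force'])
z=q(s['orientation']).as_matrix()[:,2]
hg=np.array([.639,.154,.185]); xc=np.array([np.cos(A),np.sin(A),0]);zc=np.array([0,0,1.])
d=s['tool_pos']-hg; u=-d@xc; w=d[2]; print('TCP rel hinge u,z',u,w)
p=s['tool_pos'].copy(); O=q(s['orientation'])
u0,w0=u+.017*np.sin(np.radians(25)),w+.017*np.cos(np.radians(25)); r0=np.hypot(u0,w0);b0=np.arctan2(w0,u0);print(r0,np.degrees(b0))
# way-points each 12 deg of door
th=np.arange(0,118,13)
ph=[25]+list(np.interp(th[1:],[0,110],[25,8]))
for i in range(1,len(th)):
    b=b0+np.radians(th[i]); f=np.radians(ph[i])
    uu=r0*np.cos(b)-.017*np.sin(f); ww=r0*np.sin(b)-.017*np.cos(f)
    y=(s['tool_pos']-hg)@np.array([-np.sin(A),np.cos(A),0])
    P=hg-uu*xc+y*np.array([-np.sin(A),np.cos(A),0])+ww*zc
    print(th[i],P.round(3),end=' '); N,sh,rv=plan(P,ori(ph[i]),None,p,O); p=P;O=ori(ph[i])
```

```text
5.025 [0.5196423  0.10384871 0.11780158] [-0.86 -0.13  0.61  2.27 -0.    0.55  0.18] 0.008969515411445195 [-7.09184811 -2.86224028  0.13378164] 29.23212558031082
TCP rel hinge u,z 0.12944774009978965 -0.06719842170155475
0.14611878449251195 -20.75948251292489
13 [0.512 0.1   0.15 ] N 2 shift [ 0.001  0.103 -0.652] turn [ 0.127 -0.005  0.007]
26 [0.511 0.1   0.182] N 2 shift [ 0.     0.228 -0.617] turn [ 0.146 -0.    -0.   ]
39 [0.516 0.102 0.215] N 2 shift [-0.     0.341 -0.56 ] turn [ 0.146  0.    -0.   ]
52 [0.528 0.108 0.245] N 2 shift [ 0.     0.441 -0.482] turn [0.146 0.    0.   ]
65 [0.546 0.116 0.271] N 2 shift [-0.     0.525 -0.387] turn [ 0.146 -0.     0.   ]
78 [0.569 0.126 0.291] N 2 shift [ 0.     0.589 -0.278] turn [ 0.146  0.    -0.   ]
91 [0.596 0.137 0.306] N 2 shift [-0.     0.631 -0.158] turn [ 0.146 -0.    -0.   ]
104 [0.625 0.15  0.313] N 2 shift [ 0.     0.649 -0.033] turn [ 0.146 -0.     0.   ]
117 [0.655 0.163 0.313] N 2 shift [-0.     0.649  0.097] turn [ 0.067 -0.    -0.   ]
```

Call:
arm_command([
  [[0,0.1,-0.65],[0.13,0,0],0],
  [[0,0.1,-0.65],[0.13,0,0],0],
  [[0,0.23,-0.62],[0.146,0,0],0],
  [[0,0.23,-0.62],[0.146,0,0],0],
  [[0,0.34,-0.56],[0.146,0,0],0],
  [[0,0.34,-0.56],[0.146,0,0],0],
])

```text
t: 5.78
tool_pos: [0.5123, 0.1006, 0.2125]
orientation: [0.087, 0.539, 0.827, 0.134]
contact_force: [-19.9, -6.9, 0.1]
grip_width: 0.0088
finger_force: 29.8
```

Call:
arm_command([
  [[0,0.2,-0.5],[0.146,0,0],0],
  [[0,0.4,-0.48],[0.146,0,0],0],
  [[0,0.5,-0.4],[0.146,0,0],0],
  [[0,0.52,-0.4],[0.146,0,0],0],
  [[0,0.58,-0.3],[0.146,0,0],0],
  [[0,0.58,-0.3],[0.146,0,0],0],
])

```text
t: 6.52
tool_pos: [0.5614, 0.1221, 0.2939]
orientation: [0.061, 0.542, 0.832, 0.095]
contact_force: [-5.2, -1.7, 1.7]
grip_width: 0.0085
finger_force: 30.4
```

```bash
cat > arc.py <<'E'
from h import *
s=observe();print(s['t'],s['tool_pos'],s['joints'].round(2),s['contact_force'])
z=q(s['orientation']).as_matrix()[:,2]; g=s['tool_pos']-.017*z
hg=np.array([.639,.154,.185]); xc=np.array([np.cos(A),np.sin(A),0]); d=g-hg; u=-d@xc
print('r',np.hypot(u,d[2]),'beta',np.degrees(np.arctan2(d[2],u)),'phi',np.degrees(np.arcsin(z@xc)), 'door approx', np.degrees(np.arctan2(d[2],u))+21)
E
python3 arc.py
```

```text
6.525 [0.56143265 0.12207005 0.29393472] [-0.86 -0.04  0.58  1.77 -0.01  1.18  0.14] [-5.24830917 -1.74717648  1.72280133]
r 0.15309634178037712 beta 55.05820742109802 phi 13.009931008768124 door approx 76.05820742109802
```

Call:
arm_command([
  [[0,0.63,-0.18],[0.13,0,0],0],
  [[0,0.65,-0.15],[0.13,0,0],0],
  [[0,0.66,-0.05],[0.13,0,0],0],
  [[0,0.67,-0.03],[0.13,0,0],0],
  [[0,0.67,0.08],[0.05,0,0],0],
])

```text
t: 7.15
tool_pos: [0.6362, 0.1549, 0.3205]
orientation: [0.045, 0.544, 0.835, 0.07]
contact_force: [-3.5, -1.9, 10.5]
grip_width: 0.0084
finger_force: 33.4
```

```bash
python3 arc.py
```

```text
7.15 [0.63620994 0.15492759 0.32053518] [-0.81  0.21  0.62  1.5  -0.16  1.31  0.23] [-3.46904958 -1.89320909 10.47727904]
r 0.1523814283080889 beta 88.11879736742824 phi 9.555588764892404 door approx 109.11879736742824
```

Call:
arm_command([
  [[0,0.5,0.08],[0,0,0],0],
  [[0,0,0],[0,0,0],0],
  [[0,0,0],[0,0,0],0.28],
  [[0,0,0],[0,0,0],0.28],
  [[0,0,0],[0,0,0],0.28],
])

```text
t: 7.78
tool_pos: [0.6468, 0.1596, 0.3183]
orientation: [0.045, 0.544, 0.835, 0.069]
contact_force: [0.7, -0.0, 7.1]
grip_width: 0.0238
finger_force: 2.9
```

```bash
python3 arc.py; python3 -c "
from h import *
im,d,c=grab('scene');cv2.imwrite('pics/s2.png',im[90:330,130:450][...,::-1].repeat(2,0).repeat(2,1))"
```

```text
7.775 [0.64678463 0.15964129 0.31832701] [-0.8   0.24  0.62  1.47 -0.18  1.32  0.24] [ 0.70764037 -0.03146443  7.10142967]
r 0.15024393689740653 beta 92.5243079368735 phi 9.412307128279117 door approx 113.5243079368735
```

View pics/s2.png

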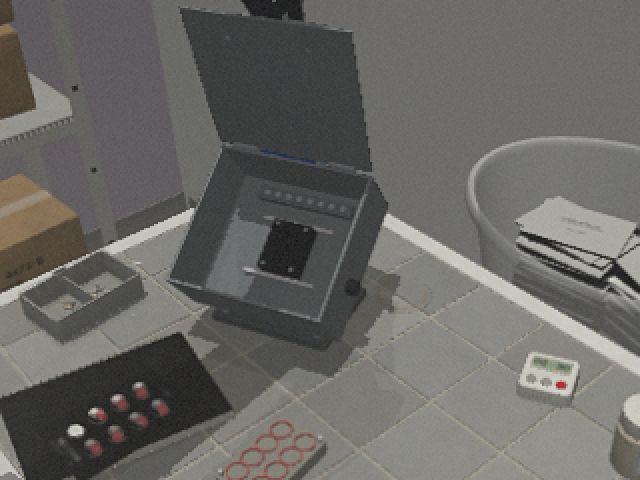

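The door stands open at about 113°, and the black socket is visible in the box around crop pixel (287,248). Next I retreat up over the door's edge and head for the relay.

Call:
arm_command([
  [[0,0,-0.4],[0,0,0],0.28],
  [[0,0,-0.8],[0,0,0],0.28],
  [[0,0,-0.9],[0,0,0],0.28],
  [[0,0,-0.9],[0,0,0],0.3],
  [[0,0,-0.6],[0,0,0],0.8],
])

```text
t: 8.45
tool_pos: [0.633, 0.1536, 0.4072]
orientation: [0.045, 0.544, 0.835, 0.068]
contact_force: [0.3, -0.2, 0.1]
grip_width: 0.0426
finger_force: 0.0
```

```bash
python3 arc.py
python3 - <<'E'
from h import *
a=np.radians(-16); xr=np.array([np.cos(a),np.sin(a),0])
pre=np.array([.501,-.3005,.20]); O=ori(0,a)
plan(pre,O)
im,d,c=grab('top'); cv2.imwrite('pics/t2.png',im[...,::-1]); np.savez('opentop.npz',im=im,d=d)
E
```

```text
8.45 [0.63302332 0.15361666 0.40719608] [-0.81  0.2   0.64  1.33 -0.16  1.49  0.22] [ 0.28553379 -0.24447874  0.06095333]
r 0.23911821811280304 beta 87.99161588389886 phi 9.326961568567345 door approx 108.99161588389886
N 22 shift [-0.826 -0.346  0.341] turn [ 0.059 -0.021  0.263]
```

Call:
arm_command([
  [[-0.85,-0.3,0],[0.06,-0.02,0.26],0.8],
  [[-0.85,-0.3,0],[0.06,-0.02,0.26],0.8],
  [[-0.85,-0.3,0],[0.06,-0.02,0.26],0.8],
  [[-0.85,-0.3,0],[0.06,-0.02,0.26],0.8],
  [[-0.85,-0.3,0],[0.06,-0.02,0.26],0.8],
  [[-0.85,-0.3,0],[0.06,-0.02,0.26],0.8],
  [[-0.85,-0.3,0],[0.06,-0.02,0.26],0.8],
  [[-0.85,-0.3,0.3],[0.06,-0.02,0.26],0.8],
  [[-0.85,-0.3,0.5],[0.06,-0.02,0.26],0.8],
  [[-0.85,-0.3,0.5],[0.06,-0.02,0.26],0.8],
])

```text
t: 9.75
tool_pos: [0.6222, -0.0702, 0.3599]
orientation: [0.023, 0.67, 0.741, 0.036]
contact_force: [0.1, -0.8, -0.1]
grip_width: 0.0684
finger_force: 0.0
```

Run:
```python
from h import *
s=observe();print(s['t'],s['tool_pos'],s['joints'].round(2))
plan([.501,-.3005,.17],ori(0,np.radians(-16)))
# door angle + seat from top frame
z=np.load('opentop.npz'); _,_,c=load('top'); W=cloud(z['d'],c)
# seat estimate
xc=np.array([np.cos(A),np.sin(A),0]);zc=np.array([0,0,1.]);yc=np.cross(zc,xc); t=np.radians(35)
ex=np.cos(t)*xc+np.sin(t)*zc; ez=-np.sin(t)*xc+np.cos(t)*zc
cen=np.array([[.60073,.23924,.18717],[.677,.06829,.18794],[.5482,.01055,.08862],[.47269,.18353,.08892]]).mean(0)
S=cen-ez*.054+0*ex; print('seat est',S,'px',proj([S],c))
u,v=proj([S],c)[0].round().astype(int); 
L=(W-S)@np.c_[ex,yc,ez]; sel=(abs(L[...,0])<.075)&(abs(L[...,1])<.085)&(abs(L[...,2]-0)<.006)
p=L[sel]; print(len(p), p.min(0),p.max(0),np.median(p,0))
b=(abs(L[...,0])<.075)&(abs(L[...,1])<.085)&(abs(L[...,2]+.02)<.008); print('panel',b.sum(),np.median(L[b],0))
g=z['im'].astype(int).sum(2); m=(g<110)&(abs(L[...,0])<.05)&(abs(L[...,1])<.05); print('dark',m.sum())
ys,xs=np.nonzero(m); print(xs.min(),xs.max(),ys.min(),ys.max())
cr=z['im'][140:300,140:300]; cv2.imwrite('pics/sock.png',cv2.resize(cr,None,fx=3.75,fy=3.75,interpolation=cv2.INTER_CUBIC)[...,::-1])
```

```text
9.75 [ 0.62218234 -0.07021292  0.35985242] [-0.58  0.23  0.78  1.42 -0.2   1.49  0.3 ]
N 14 shift [-0.693 -0.321  0.522] turn [ 0.048 -0.018  0.226]
seat est [0.60300506 0.13787682 0.09392829] px [[225.3837288 231.2820556]]
571 [-0.03136237 -0.02376868 -0.00588265] [0.03039828 0.02446218 0.00289937] [ 2.56970165e-03  8.95251665e-05 -1.36071736e-03]
panel 3961 [-0.00898254 -0.00090222 -0.02102746]
dark 675
208 241 212 247
```

View pics/sock.png

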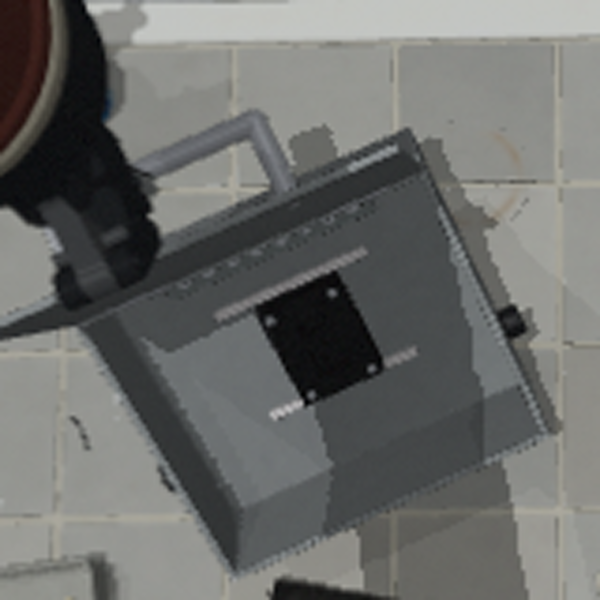

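The crop shows the socket's top face, a dark quad with corners at about (255,310), (340,268), (385,368) and (310,405). The depth extents of ±31 × ±24 mm match its size, so the seat estimate is good to about 1–2 mm. Next, the relay.

Call:
arm_command([
  [[-0.7,-0.32,0.52],[0.048,-0.018,0.226],0.8],
  [[-0.7,-0.32,0.52],[0.048,-0.018,0.226],0.8],
  [[-0.7,-0.32,0.52],[0.048,-0.018,0.226],0.8],
  [[-0.7,-0.32,0.52],[0.048,-0.018,0.226],0.8],
  [[-0.7,-0.32,0.52],[0.048,-0.018,0.226],0.8],
  [[-0.7,-0.32,0.52],[0.048,-0.018,0.226],0.8],
  [[-0.7,-0.32,0.52],[0.048,-0.018,0.226],0.8],
  [[-0.7,-0.32,0.52],[0.048,-0.018,0.226],0.8],
  [[-0.7,-0.32,0.52],[0.048,-0.018,0.226],0.8],
  [[-0.7,-0.32,0.52],[0.048,-0.018,0.226],0.8],
])

```text
t: 11.0
tool_pos: [0.5467, -0.2412, 0.2237]
orientation: [0.007, 0.764, 0.645, 0.011]
contact_force: [0.1, 0.1, -0.4]
grip_width: 0.0687
finger_force: 0.0
```

Call:
arm_command([
  [[-0.7,-0.32,0.52],[0.048,-0.018,0.226],0.8],
  [[-0.7,-0.32,0.52],[0.048,-0.018,0.226],0.8],
  [[-0.7,-0.32,0.52],[0.048,-0.018,0.226],0.8],
  [[-0.7,-0.32,0.52],[0.048,-0.018,0.226],0.8],
  [[0,0,0],[0,0,0],0.8],
])

```text
t: 11.62
tool_pos: [0.5008, -0.3032, 0.1708]
orientation: [-0.0, 0.799, 0.602, -0.0]
contact_force: [0.9, -0.9, 0.0]
grip_width: 0.0682
finger_force: 0.0
```

Run:
```python
from h import *
s=observe();print(s['t'],s['tool_pos'],s['joints'].round(2),s['grip_width'])
im,d,c=grab('wrist'); cv2.imwrite('pics/w2.png',im[...,::-1])
W=cloud(d,c); np.save('w.npy',W)
# relay top by depth, robot's view
m=(abs(W[...,2]-.066)<.004)&(abs(W[...,0]-.5)<.06)&(abs(W[...,1]+.3)<.06)
p=W[m][:,:2].astype(np.float32); r=cv2.minAreaRect(p); print('relay',m.sum(),r,np.median(W[m],0))
m=(abs(W[...,2]-.022)<.006)&(abs(W[...,0]-.5)<.06)&(abs(W[...,1]+.3)<.06)
p=W[m][:,:2].astype(np.float32); print('stand',m.sum(),cv2.minAreaRect(p),np.median(W[m],0))
plan([.501,-.3005,.026],ori(0,np.radians(-16)))
```

```text
11.625 [ 0.50075235 -0.30319481  0.17075636] [-0.27  0.33  0.91  1.74 -0.28  1.21  0.43] 0.06819050641729078
relay 3330 ((0.5009088516235352, -0.2981508672237396), (0.03390362486243248, 0.04605311155319214), 73.81185150146484) [ 0.50059229 -0.29658517  0.06555528]
stand 4666 ((0.5008012056350708, -0.2988107204437256), (0.064887635409832, 0.08029582351446152), 74.26734924316406) [ 0.50895339 -0.28350768  0.02157535]
N 6 shift [ 0.009 -0.01   0.969] turn [ 0.002 -0.001  0.002]
```

View pics/w2.png

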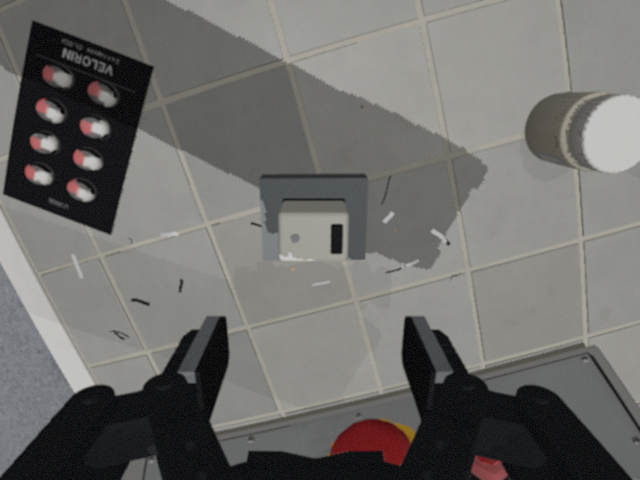

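Wrist view: the relay's white top is at about (314,230) and the tab is at (337,238), towards tool +y. Depth gives its centre as (0.501, -0.298) and yaw -16°, matching the stand. Now descend and grip.

Call:
arm_command([
  [[0.18,0,0.5],[0,0,0],0.8],
  [[0,0,1],[0,0,0],0.8],
  [[0,0,1],[0,0,0],0.8],
  [[0,0,1],[0,0,0],0.8],
  [[0,0,1],[0,0,0],0.8],
  [[0,0,0.8],[0,0,0],0.8],
  [[0,0,0.45],[0,0,0],0.8],
  [[0,0,0],[0,0,0],0.8],
])

```text
t: 12.68
tool_pos: [0.5038, -0.2973, 0.0274]
orientation: [0.0, 0.798, 0.603, 0.0]
contact_force: [0.5, -0.6, -0.0]
grip_width: 0.0685
finger_force: 0.0
```

Call:
arm_command([
  [[0,0,0],[0,0,0],0.3],
  [[0,0,0],[0,0,0],0.3],
  [[0,0,0],[0,0,0],0.3],
], squeeze=60)

```text
t: 13.05
tool_pos: [0.5034, -0.2977, 0.0289]
orientation: [0.0, 0.798, 0.603, 0.001]
contact_force: [-5.0, 1.3, 6.5]
grip_width: 0.0453
finger_force: 62.3
```

Call:
arm_command([
  [[0,0,-0.2],[0,0,0],0.3],
  [[0,0,-0.5],[0,0,0],0.3],
  [[0,0,-0.7],[0,0,0],0.3],
  [[0,0,-1],[0,0,0],0.3],
  [[0,0,-1],[0,0,0],0.3],
  [[0,0,-1],[0,0,0],0.3],
  [[0,0,-1],[0,0,0],0.3],
  [[0,0,-1],[0,0,0],0.3],
])

```text
t: 14.05
tool_pos: [0.5038, -0.2978, 0.1903]
orientation: [0.001, 0.798, 0.603, 0.001]
contact_force: [0.4, -0.2, -0.9]
grip_width: 0.0455
finger_force: 61.5
```

Run:
```python
from h import *
s=observe();print(s['t'],s['tool_pos'],s['joints'].round(2),s['grip_width'],s['finger_force'],s['contact_force'])
T=q(s['orientation'])
im,d,c=grab('wrist'); cv2.imwrite('pics/w3.png',im[...,::-1]); W=cloud(d,c)
L=(W-s['tool_pos'])@T.as_matrix()
m=(abs(L[...,0])<.04)&(abs(L[...,1])<.022)&(L[...,2]>-.05)&(L[...,2]<-.02)&(im.min(2)>90)
p=L[m];print(m.sum(),p.min(0),p.max(0),np.median(p,0)); print(cv2.minAreaRect(p[:,:2].astype(np.float32)))
yc=np.array([-np.sin(A),np.cos(A),0]);xc=np.array([np.cos(A),np.sin(A),0]);zc=np.array([0,0,1.]);t=np.radians(35)
ez=-np.sin(t)*xc+np.cos(t)*zc
S=np.array([.603,.138,.094]); O=ori(35)
pre=S+ez*.105; print('pre',pre); plan(pre,O)
```

```text
14.05 [ 0.50383425 -0.29782835  0.19025649] [-0.3   0.31  0.92  1.72 -0.26  1.24  0.41] 0.045487555536363085 61.48574709892273 [ 0.44894895 -0.15335951 -0.86694548]
13126 [-0.01853605 -0.02199906 -0.04146033] [ 0.01655297  0.02199699 -0.02000213] [ 0.00731914 -0.00196647 -0.0363773 ]
((-0.0009891502559185028, -3.891065716743469e-06), (0.04400462284684181, 0.035078566521406174), 89.95634460449219)
pre [0.54787488 0.11374437 0.18001096]
N 17 shift [0.981 0.127 0.108] turn [-0.284  0.105 -0.328]
```

View pics/w3.png

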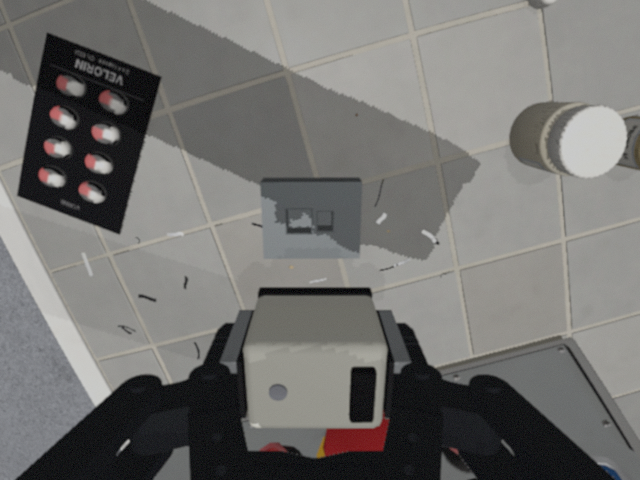

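Wrist view: the relay is held square (top face about (245–385, 345–425), tab at +y), and the emptied stand is below. Now carry it to the cabinet.

Call:
arm_command([
  [[0.98,0.13,-0.2],[-0.284,0.105,-0.328],0.3],
  [[0.98,0.13,-0.2],[-0.284,0.105,-0.328],0.3],
  [[0.98,0.13,-0.2],[-0.284,0.105,-0.328],0.3],
  [[0.98,0.13,-0.2],[-0.284,0.105,-0.328],0.3],
  [[0.98,0.13,-0.2],[-0.284,0.105,-0.328],0.3],
  [[0.98,0.13,0.1],[-0.284,0.105,-0.328],0.3],
  [[0.98,0.13,0.1],[-0.284,0.105,-0.328],0.3],
  [[0.98,0.13,0.1],[-0.284,0.105,-0.328],0.3],
  [[0.98,0.13,0.1],[-0.284,0.105,-0.328],0.3],
  [[0.98,0.13,0.1],[-0.284,0.105,-0.328],0.3],
])

```text
t: 15.35
tool_pos: [0.5596, -0.0579, 0.2158]
orientation: [0.098, 0.652, 0.736, 0.153]
contact_force: [0.1, 0.6, -1.9]
grip_width: 0.0455
finger_force: 61.6
```

Run:
```python
from h import *
s=observe();print(s['t'],s['tool_pos'],s['joints'].round(2),s['grip_width'])
plan([.54788,.11374,.18001],ori(35))
```

```text
15.35 [ 0.55958995 -0.05789975  0.21578258] [-0.64 -0.13  0.71  2.02 -0.06  0.87  0.23] 0.045483221857544644
N 8 shift [0.839 0.049 0.261] turn [-0.25   0.087 -0.287]
```

Call:
arm_command([
  [[0.84,0.05,0.26],[-0.25,0.087,-0.287],0.3],
  [[0.84,0.05,0.26],[-0.25,0.087,-0.287],0.3],
  [[0.84,0.05,0.26],[-0.25,0.087,-0.287],0.3],
  [[0.84,0.05,0.26],[-0.25,0.087,-0.287],0.3],
  [[0.84,0.05,0.26],[-0.25,0.087,-0.287],0.3],
  [[0.84,0.05,0.26],[-0.25,0.087,-0.287],0.3],
  [[0.84,0.05,0.26],[-0.25,0.087,-0.287],0.3],
  [[0.84,0.05,0.26],[-0.25,0.087,-0.287],0.3],
  [[0,0,0],[0,0,0],0.3],
])

```text
t: 16.48
tool_pos: [0.5471, 0.1141, 0.1792]
orientation: [0.163, 0.521, 0.799, 0.251]
contact_force: [-0.4, -0.2, -1.8]
grip_width: 0.0453
finger_force: 61.6
```

```bash
cat > sock.py <<'E'
from h import *
import sys
s=observe();print(s['t'],s['tool_pos'],s['joints'].round(2),s['contact_force'])
T=q(s['orientation']).as_matrix()
im,d,c=grab('wrist'); cv2.imwrite('pics/%s.png'%sys.argv[1],im[...,::-1]); W=cloud(d,c)
xc=np.array([np.cos(A),np.sin(A),0]);zc=np.array([0,0,1.]);yc=np.cross(zc,xc); t=np.radians(35)
E=np.c_[np.cos(t)*xc+np.sin(t)*zc,yc,-np.sin(t)*xc+np.cos(t)*zc]
S=np.array([.603,.138,.094]); L=(W-S)@E
print('TCP in seat',((s['tool_pos']-S)@E*1000).round(1),'misalign deg',np.degrees((ori(35).inv()*q(s['orientation'])).as_rotvec()).round(2))
m=(abs(L[...,0])<.045)&(abs(L[...,1])<.045)&(abs(L[...,2])<.006)
p=L[m]; print('sock',m.sum(),np.percentile(p,1,0)*1e3,np.percentile(p,99,0)*1e3,np.median(p,0)*1e3, cv2.minAreaRect(p[:,:2].astype(np.float32)*1000))
b=(abs(L[...,0])<.075)&(abs(L[...,1])<.085)&(abs(L[...,2]+.02)<.006); P=L[b]; print('panel z',np.median(P[:,2]), 'n',np.linalg.svd(P-P.mean(0),full_matrices=False)[2][2])
G=(W-s['tool_pos'])@T; m=(abs(G[...,0])<.04)&(abs(G[...,1])<.022)&(G[...,2]>-.045)&(G[...,2]<-.02)&(im.min(2)>60)
print('relay',cv2.minAreaRect(G[m][:,:2].astype(np.float32)*1000),np.percentile(G[m],2,0)*1e3)
E
python3 sock.py w4
```

```text
16.475 [0.54709936 0.11409573 0.17917485] [-0.76 -0.23  0.5   2.28  0.02  0.47  0.16] [-0.3550529  -0.17677882 -1.76980248]
TCP in seat [ -0.9   0.6 104.6] misalign deg [ 0.18  0.03 -0.01]
sock 5505 [-30.21905047 -21.42498894  -4.91736892] [28.74911173 26.43892507 -1.02581621] [ 0.9883792   4.01418083 -2.57459926] ((-0.7613563537597656, 2.330148696899414), (49.010684967041016, 60.28249740600586), 89.9272232055664)
panel z -0.022450825646010388 n [-0.00480516  0.00719905  0.99996254]
relay ((-1.2992172241210938, -0.001293182373046875), (34.9340934753418, 43.99302291870117), 0.008495339192450047) [-16.39717809 -21.05535955 -38.14064822]
```

View pics/w4.png

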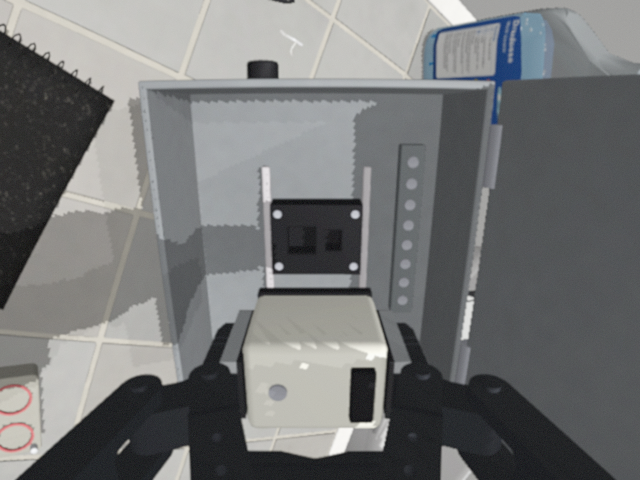

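Wrist view: the socket's top face is at about (272–362, 199–274), its holes are at (301,240) and (334,240), wide hole down-slope and matching the relay. The relay must shift about 3 mm along tool +x before going down.

Call:
arm_command([
  [[0.12,0,0.6],[-0.03,0,0],0.3],
  [[0,0,0.8],[0,0,0],0.3],
  [[0,0,0.8],[0,0,0],0.3],
  [[0,0,0.6],[0,0,0],0.3],
  [[0,0,0.3],[0,0,0],0.3],
  [[0,0,0],[0,0,0],0.3],
])

```text
t: 17.27
tool_pos: [0.588, 0.1333, 0.1161]
orientation: [0.165, 0.522, 0.798, 0.252]
contact_force: [-0.4, -0.6, -0.5]
grip_width: 0.0455
finger_force: 61.6
```

```bash
python3 sock.py w5
```

```text
17.275 [0.58803416 0.13331657 0.11605168] [-0.91 -0.01  0.68  2.27 -0.36  0.29  0.5 ] [-0.39267267 -0.59183144 -0.47360395]
TCP in seat [-0.1  1.7 27. ] misalign deg [-0.03 -0.09  0.1 ]
sock 5192 [-29.93201066  -1.5743088   -5.44768706] [29.02573828 26.69396833 -1.13388107] [ 1.04385514 17.83711322 -2.56108258] ((-0.4100341796875, 10.776762962341309), (32.83563995361328, 59.9974365234375), 89.8701171875)
panel z -0.0224801308809542 n [ 0.00578739 -0.01062982 -0.99992675]
relay ((-1.222031593322754, 0.009283065795898438), (44.0528678894043, 34.527347564697266), 89.85070037841797) [-16.43494696 -21.07646511 -38.160575  ]
```

Call:
arm_command([
  [[0.08,-0.01,0.1],[0,0,0],0.3],
  [[0,0,0.1],[0,0,0],0.3],
  [[0,0,0.08],[0,0,0],0.3],
  [[0,0,0.08],[0,0,0],0.3],
])

```text
t: 17.82
tool_pos: [0.5912, 0.1378, 0.1083]
orientation: [0.165, 0.522, 0.798, 0.252]
contact_force: [-0.3, 0.4, -0.7]
grip_width: 0.0454
finger_force: 61.6
```

```bash
cat > st.py <<'E'
from h import *
s=observe(); xc=np.array([np.cos(A),np.sin(A),0]);zc=np.array([0,0,1.]);yc=np.cross(zc,xc); t=np.radians(35)
E=np.c_[np.cos(t)*xc+np.sin(t)*zc,yc,-np.sin(t)*xc+np.cos(t)*zc]
print(s['t'],'seat pos',((s['tool_pos']-[.603,.138,.094])@E*1000).round(1),'F',(s['contact_force']@E).round(1),'M',(s['ft_torque']@E).round(2),'mis',np.degrees((ori(35).inv()*q(s['orientation'])).as_rotvec()).round(2))
E
python3 st.py
```

```text
17.825 seat pos [-0.7  4.6 17.9] F [-0.5  0.4 -0.5] M [0.01 0.74 0.  ] mis [-0.05 -0.04  0.05]
```

Call:
arm_command([
  [[0,0,0.06],[0,0,0],0.3],
  [[0,0,0.06],[0,0,0],0.3],
  [[0,0,0],[0,0,0],0.3],
])

```text
t: 18.2
tool_pos: [0.5927, 0.1385, 0.1057]
orientation: [0.165, 0.522, 0.798, 0.252]
contact_force: [1.0, -0.3, -0.9]
grip_width: 0.0451
finger_force: 61.6
```

```bash
python3 st.py
```

```text
18.2 seat pos [-0.8  4.6 14.9] F [ 0.2 -0.7 -1.2] M [0.02 0.71 0.02] mis [-0.03 -0.04  0.05]
```

No contact at a depth where the prong tips should be about 4–5 mm below the socket face, so the prongs appear to be in the holes. Continue gently.

Call:
arm_command([
  [[0,0,0.08],[0,0,0],0.3],
  [[0,0,0.08],[0,0,0],0.3],
  [[0,0,0],[0,0,0],0.3],
])

```text
t: 18.58
tool_pos: [0.5948, 0.1394, 0.1023]
orientation: [0.165, 0.522, 0.798, 0.252]
contact_force: [0.2, -0.0, -1.1]
grip_width: 0.0453
finger_force: 61.6
```

```bash
python3 st.py
```

```text
18.575 seat pos [-0.9  4.6 10.8] F [-0.5 -0.1 -1. ] M [ 0.04  0.76 -0.03] mis [-0.03 -0.04  0.05]
```

Call:
arm_command([
  [[0,0,0.08],[0,0,0],0.3],
  [[0,0,0.06],[0,0,0],0.3],
  [[0,0,0],[0,0,0],0.3],
])

```text
t: 18.95
tool_pos: [0.5967, 0.1402, 0.0996]
orientation: [0.165, 0.522, 0.798, 0.252]
contact_force: [0.2, 0.2, -1.1]
grip_width: 0.0454
finger_force: 61.6
```

```bash
python3 st.py
```

```text
18.95 seat pos [-0.8  4.6  7.4] F [-0.4  0.1 -1. ] M [0.07 0.69 0.03] mis [-0.03 -0.04  0.05]
```

Call:
arm_command([
  [[0,0,0.04],[0,0,0],0.3],
  [[0,0,0.04],[0,0,0],0.3],
  [[0,0,0],[0,0,0],0.3],
])

```text
t: 19.32
tool_pos: [0.5977, 0.1407, 0.098]
orientation: [0.165, 0.522, 0.798, 0.252]
contact_force: [0.5, 0.4, -0.9]
grip_width: 0.0458
finger_force: 61.6
```

```bash
python3 st.py
```

```text
19.325 seat pos [-0.8  4.6  5.4] F [ 0.   0.2 -1.1] M [-0.05  0.73  0.05] mis [-0.04 -0.04  0.05]
```

Call:
arm_command([
  [[0,0,0.04],[0,0,0],0.3],
  [[0,0,0.04],[0,0,0],0.3],
  [[0,0,0],[0,0,0],0.3],
])

```text
t: 19.7
tool_pos: [0.5983, 0.1409, 0.0973]
orientation: [0.164, 0.522, 0.798, 0.253]
contact_force: [-28.2, -8.9, 29.5]
grip_width: 0.045
finger_force: 67.0
```

```bash
python3 st.py
```

```text
19.7 seat pos [-0.6  4.6  4.5] F [-7.1  3.2 41. ] M [0.55 2.04 0.17] mis [-0.07  0.07  0.14]
```

Shoulder contact at 41 N, at the depth expected for flush. Ease off slightly and release.

Call:
arm_command([
  [[0,0,-0.03],[0,0,0],0.3],
  [[0,0,0],[0,0,0],0.7],
  [[0,0,0],[0,0,0],0.75],
  [[0,0,0],[0,0,0],0.75],
])

```text
t: 20.2
tool_pos: [0.5985, 0.1411, 0.097]
orientation: [0.165, 0.522, 0.798, 0.252]
contact_force: [-0.2, 0.3, 0.9]
grip_width: 0.0641
finger_force: 0.0
```

```bash
python3 st.py
```

```text
20.2 seat pos [-0.6  4.6  4.1] F [0.4 0.4 0.8] M [ 0.03  0.56 -0.02] mis [-0.05 -0.05  0.04]
```

Call:
arm_command([
  [[0,0,-0.4],[0,0,0],0.75],
  [[0,0,-0.8],[0,0,0],0.75],
  [[0,0,-1],[0,0,0],0.75],
  [[0,0,-1],[0,0,0],0.75],
  [[0,0,-1],[0,0,0],0.75],
  [[0,0,-1],[0,0,0],0.75],
  [[0,0,0],[0,0,0],0.75],
])

```text
t: 21.08
tool_pos: [0.5305, 0.1109, 0.2053]
orientation: [0.165, 0.522, 0.798, 0.254]
contact_force: [0.6, -0.2, -0.1]
grip_width: 0.0637
finger_force: 0.0
```

Run:
```python
from h import *
s=observe();print(s['t'],s['tool_pos'])
im,d,c=grab('wrist'); cv2.imwrite('pics/w6.png',im[...,::-1]); W=cloud(d,c)
xc=np.array([np.cos(A),np.sin(A),0]);zc=np.array([0,0,1.]);yc=np.cross(zc,xc); t=np.radians(35)
E=np.c_[np.cos(t)*xc+np.sin(t)*zc,yc,-np.sin(t)*xc+np.cos(t)*zc]
L=(W-[.603,.138,.094])@E
m=(abs(L[...,0])<.03)&(abs(L[...,1])<.03)&(abs(L[...,2]-.0415)<.008)&(im.min(2)>60); p=L[m]
for _ in range(3):
    n=np.linalg.svd(p-p.mean(0),full_matrices=False)[2][2]; p=p[abs((p-p.mean(0))@n)<.0015]
print('relay top',len(p),p.mean(0)*1e3,'n',n,cv2.minAreaRect(p[:,:2].astype(np.float32)*1000))
m=(abs(L[...,0])<.028)&(abs(L[...,1])<.028)&(abs(L[...,2]+.002)<.006); print('sock z',m.sum(),np.median(L[m],0)*1e3)
m=(abs(L[...,0])<.06)&(abs(L[...,1])<.08)&(abs(L[...,2]+.022)<.006); print('panel z',np.median(L[m],0)*1e3)
cv2.imwrite('pics/fin.png',np.hstack([im,grab('scene')[0]])[::2,::2][...,::-1])
```

```text
21.075 [0.53050139 0.11088563 0.20526725]
relay top 2799 [-3.59164005  3.81864335 41.29985377] n [-5.95318198e-04  1.56196156e-02  9.99877829e-01] ((-1.6261634826660156, 3.367905616760254), (45.433074951171875, 33.38164520263672), 0.0012410138733685017)
sock z 1390 [ 6.33353858 21.12914769 -2.43741661]
panel z [ -2.84762405  27.00596505 -22.47829669]
```

View pics/fin.png

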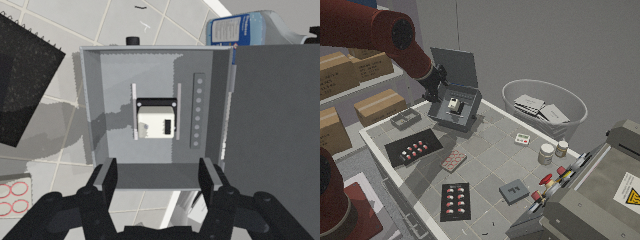

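The relay top sits 43.7 mm above the socket face (44 nominal), so it is flush and square. The door stands open and the gripper is clear of everything.

```bash
python3 -c "
from workcell import *
print(sign_off())"
```

```text
the job is handed in; nothing more can be done
None
```

The job is handed in: the cabinet door stands open at about 113°, the relay is plugged fully home in the socket, and the jar, timer and die were not touched; it took about 21 s of the 61 s allowed.

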